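# Stack the shutter plates, press them, take off the dust cover

### The job

Lay the large shutter plate centred on the turntable, and the small plate centred on top of it. Then carry the press lid by its knob, with its dust cover sitting on it, lower the two together over the small plate so that the lid closes down on it, and let go. Finally take the dust cover by its collar and lift it straight off, leaving the press lid undisturbed on the stack, and finish still holding the cover level in the gripper, wholly above the top of the knob; do not drop the lid, and leave the other things on the desk alone.

Things in the scene. Friction and masses are not known exactly. Their poses are not given: they have to be found in the camera images.
- platter_top (a point): centre of the top face of the turntable: a brushed aluminium disc 160 mm across and 12 mm thick on a dark steel foot, its top 36 mm above the desk, with fine engraved circles round the centre. It turns freely about its upright axis against slight friction; the foot is fixed to the desk. z is up
- large_plate_mid (a point): the centre (half-way up) of the large shutter plate: a flat solid aluminium disc 64 mm across and 12 mm thick lying on the desk, with a dark round 24 mm aperture marking (flat, not a hole) and six small screws on top. 0.1 kg. z is up
- small_plate_mid (a point): the centre (half-way up) of the small shutter plate: a flat solid steel disc 48 mm across and 10 mm thick lying on the desk, with a dark round 18 mm aperture marking and four small screws on top. 0.11 kg. z is up
- press_lid: press lid (inner lid, 0.18 kg), standing on the desk under its cover: steel cap 66 mm across, 10 mm high (4 mm top, skirt 3 mm thick and 6 mm deep, inside width 60 mm: it fits over the small plate with 6 mm to spare all round, its top resting on that plate). A round brass knob, 16 mm across, rises 52 mm from its top. Origin on the axis at its lower edge; z up
- press_knob (a point): point on the axis of the press lid's knob, 48 mm above the lid's lower edge: the middle of the 28 mm of knob that stand out above the cover's collar. The knob's top is 62 mm above the lid's lower edge. z is up
- cover: dust cover (outer lid, 0.13 kg), loose on the press lid: aluminium cap 80 mm across, skirt 3 mm thick and 8 mm deep (inside width 74 mm), 4 mm flat top, and on it a collar 40 mm across, 20 mm high, with a 26 mm bore round the knob (5 mm to spare all round). It rests on the lid's top, its lower edge 2 mm above the lid's. Origin on the axis at its lower edge; z up
- cover_collar (a point): centre of the cover's collar, half-way up it, 22 mm above the cover's lower edge; 24 mm below the press_knob point while the cover rests on the lid. The collar's top is 34 mm above the lid's lower edge. z is up
- lens_cap: bystander: black bakelite lens cap, a flat disc 54 mm across and 10 mm high lying among the shutter plates; origin at the centre of its underside
- focus_knob: bystander: brass focusing knob, 30 mm across and 20 mm high, stepped; origin at the centre of its underside
- hood: bystander: chrome viewing hood, an open square box 70 mm wide and 48 mm high; origin at the centre of its underside
- lens_barrel: bystander: black lens barrel standing upright, 58 mm across and 56 mm high; origin at the centre of its underside
- driver: bystander: screwdriver 160 mm long lying on the desk
- oil_jar: bystander: small amber jar, 36 mm across and 55 mm high; origin at the centre of its underside

How it is judged:
By the outcome, as a careful person would: the job done as asked, in the order asked, and still so for the second after the job is handed in, while the arm keeps its last pose, push and grip.
It also fails if it takes over 72 s, if anything falls off the work surface, if the arm or the gripper's body presses on something with over 40 N, if the wrist force passes 120 N, or if a joint passes its speed limit or range.

### The arm

A 7-joint arm with a two-finger parallel gripper is mounted at the origin on the work surface. World frame = base frame: x ahead of the robot, y to its left, z up, the work surface at z = 0. Lengths are in mm, angles in rad, forces in N, time in s.
With the tool pointing down it reaches from about 425 to 1025 mm from the base axis. Payload 3.6 kg.
Tool frame: the origin (TCP) lies midway between the tips of the shut fingers; the grasp point (between the pads) lies 19 mm behind it; z points along the fingers, y is the line along which they close (so a half turn about z gives the same grasp; the last joint's range is limited). The gripper opens to 85 mm and grips with 20 to 120 N. Pads are 22 mm wide; open, the fingers measure 114 mm over their backs; the gripper's body (76 mm by 85 mm) begins 54 mm behind the grasp point. The pads swing forward as they close: fully open they stand 13 mm farther back than shut.
Start: joints at [-1.228, 0.591, 0.048, 1.609, -0.033, 0.943, -0.034], TCP at [306.044, 657.242, 231.302] pointing down, gripper open.
Joint ranges: [-2.69, 2.69], [-0.47, 2.24], [-1.27, 1.36], [0.19, 2.51], [-1.53, 4.68], [0.08, 2.07], [-3.09, 3.09]. Speed limits (rad/s): [2.57, 2.57, 3.14, 3.14, 3.14, 3.14, 3.14].

### API

Orientations are given as a 3x3 rotation matrix whose columns are the frame's x, y, z axes.
In Python, from bench import r gives the robot as it stands. The module is installed in compiled form; this text tells all that it offers.
- The arm moves only by the tool send_rows, never from a script. Its argument "motion" is a list of rows, each an object of numbers: "tx", "ty", "tz": the shift along the tool's x, y, z in mm; "wx", "wy", "wz": the turn, a rotation vector about the tool's x, y, z in rad; "grip": the closure, from 0 (fully open) to 1 (shut). A call has 1 to 12 rows; each row shifts and turns the commanded pose from where the row before left it, along the tool's axes as they then stand; what a row does not reach is not made up. A row lasts 1/10 s, in which the tool goes at most 50 mm and 8.59 degrees, less where a joint would pass 70% of its speed; a pose out of reach is approached as far as the arm can. A call with a gripper value outside its range is refused whole. The fingers move at their own pace and stop on an object; "squeeze" is the grip in N (left out, the last holds). Time passes only in rows, so rows that do not move let the fingers close. It gives the time, the measured TCP pose, the force, the opening and the grip force at its end, in the units of the state.
- r.sense(): the state, without advancing time (a new reading comes with each control period).
- r.capture(name): name is "scene" or "top"; returns (picture, depth): 400x640x3 uint8, red, green, blue; 400x640 float32, mm along the optical axis (not along the pixel's ray), 0 where there is no reading.
- r.calibration(name): a dict with "fx", "fy", "cx", "cy" (pixels), "R" (3x3) and "t" (3): a world point X has camera coordinates R X + t. Camera axes: x right, y down, z forward; pixel columns grow to the right and rows downward; lengths in mm; the calibration is good to about 2 mm. A picture is of the moment at which its call begins. calibration takes no time and is no camera call.
- r.finish_job(): hands the job in; it is judged then, once.
The state is a dict: "time_s": time; "joint_positions": joint angles; "joint_velocities": joint speeds; "joint_torque": joint torques, N m; "position": TCP position; "eef_rot": TCP orientation; "wrist_force": force on the tool from outside, world axes, zero at the start; "wrist_torque": the same for the moment, N m; "opening": opening from 0.0 (shut) to 1.0 (fully open); "grip_force": force on a finger pad.
Only numpy, scipy, OpenCV 4.12 (cv2) and the standard library are available. Lean on these libraries where they do the work, as an engineer would, in place of code of your own. Each camera call takes 0.05 s, during which the arm holds its last target. There are 200 camera calls.

## Working session

There is one attempt and no reset: what is moved stays moved. The work goes in short steps, Python scripts to look and compute and a tool call to move; the robot and the scene stay as the last step left them, time stands still between calls to the robot, and variables do not carry over. Pictures are saved under pics/ and viewed, at most 10 in all, crops included, and the job is handed in when it is done.

Besides the shell and the picture viewer there is one more tool, called after "Call:" by a JSON object that holds its "name" and its "arguments", one argument or row to a line. send_rows: Moves the arm, as the interface text tells. Its arguments: {"type":"object","properties":{"motion":{"type":"array"},"squeeze":{"type":"number"}},"required":["motion"]}

```bash
mkdir -p pics; python3 - <<'E'
from bench import r
import cv2,numpy as np
s=r.sense();print(s['time_s'],s['position'],np.round(s['eef_rot'],3).tolist(),s['opening'],s['wrist_force'])
for n in("scene","top"):
    p,d=r.capture(n);np.savez(f"{n}0.npz",p=p,d=d)
    cv2.imwrite(f"pics/{n}0.png",p[:,:,::-1]);c=r.calibration(n)
    print(n,{k:np.round(v,3).tolist() for k,v in c.items()})
E
```

```text
0.0 [305.6810179  656.49569696 230.13587088] [[-0.907, 0.422, -0.001], [0.422, 0.907, -0.002], [-0.0, -0.002, -1.0]] 1.0006861454131817 [ 0.51016536 -0.63454352  0.12833963]
scene {'fx': 414.308, 'fy': 414.308, 'cx': 320.889, 'cy': 201.697, 'R': [[-0.511, 0.859, -0.021], [0.476, 0.263, -0.839], [-0.716, -0.439, -0.543]], 't': [313.37, -205.747, 1716.096]}
top {'fx': 488.301, 'fy': 488.301, 'cx': 315.138, 'cy': 197.18, 'R': [[0.007, -1.0, -0.019], [-0.996, -0.006, -0.09], [0.09, 0.02, -0.996]], 't': [-10.393, 568.194, 1398.072]}
```

View pics/top0.png

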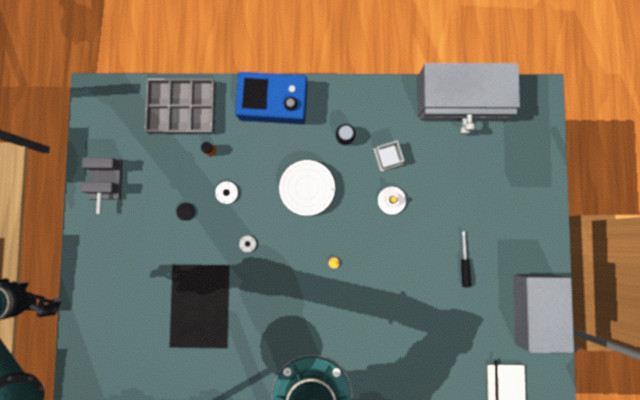

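View pics/scene0.png

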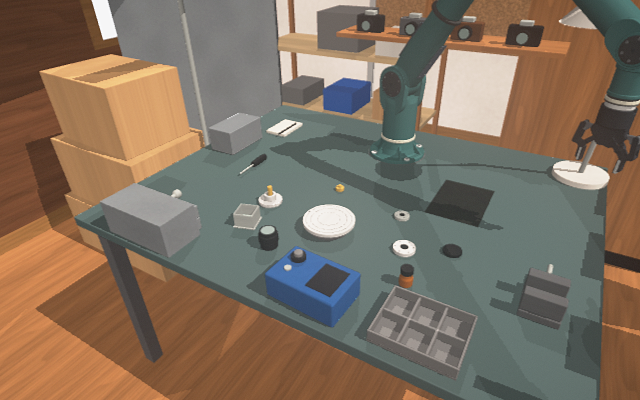

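The top view shows the turntable at (307,188), large plate (227,192), small plate (248,244) and lid with cover (392,200), with its knob at about (394,199). The scene view shows the same layout: turntable (329,221), large plate (404,248), small plate (401,216), lid (270,197).

```bash
cat > h.py <<'E'
from bench import r
import cv2,numpy as np
def cast(n,uv,z):
    c=r.calibration(n);R=np.array(c['R']);t=np.array(c['t'])
    o=-R.T@t;d=R.T@np.array([(uv[0]-c['cx'])/c['fx'],(uv[1]-c['cy'])/c['fy'],1]);return o+d*(z-o[2])/d[2]
def xyz(n,d):
    c=r.calibration(n);R=np.array(c['R']);t=np.array(c['t']);v,u=np.mgrid[:400,:640]
    P=np.stack([(u-c['cx'])/c['fx']*d,(v-c['cy'])/c['fy']*d,d],-1)-t;return P@R
def blob(n,p,d,uv,rad,z,zmin,zmax,sel=None):
    """bright/other mask within rad px of uv -> ellipse cast on plane z, and depth-point stats"""
    P=xyz(n,d);v,u=np.mgrid[:400,:640];near=np.hypot(u-uv[0],v-uv[1])<rad
    m=near&((p.min(-1)>135) if sel is None else sel(p.astype(int)))
    cs,_=cv2.findContours(m.astype(np.uint8),cv2.RETR_EXTERNAL,cv2.CHAIN_APPROX_NONE)
    c=max(cs,key=cv2.contourArea);e=cv2.fitEllipse(c)
    M=near&(P[...,2]>zmin)&(P[...,2]<zmax)&(d>0);q=P[M]
    print(n,uv,'px',np.round(e[0],1),np.round(e[1],1),'cast',np.round(cast(n,e[0],z),1),
      '| depth n',M.sum(),'mean',np.round(q.mean(0),1) if len(q) else '', 'ext',np.round(np.ptp(q[:,:2],0),0) if len(q) else '')
E
cat > m0.py <<'E'
from h import *
br=lambda p:(p[...,0]-p[...,2]>50)&(p[...,0]>110)
T={'table':((307,188),(329,221),36,36,34,30,42),'large':((227,192),(404,248),18,18,12,8,16),'small':((248,244),(401,216),14,14,10,6,14),
 'cover':((392,200),(270,200),22,18,14,11,19),'knob':((394,199),(270,190),10,14,62,50,70)}
for k,(a,b,ra,rb,z,lo,hi) in T.items():
    z={'table':36}.get(k,z)
    for n,uv,ra in(('top',a,ra),('scene',b,rb)):
        f=np.load(n+'0.npz');print(k,end=' ')
        try: blob(n,f['p'],f['d'],uv,ra,z,lo,hi,br if k=='knob' else None)
        except Exception as e: print('ERR',e)
E
python3 m0.py
python3 - <<'E'
import cv2,numpy as np
a=cv2.imread('pics/top0.png')[130:270,180:420];cv2.imwrite('pics/c0.png',cv2.resize(a,(792,462),interpolation=2))
E
```

```text
table top (307, 188) px [306.4 187.5] [55.5 56. ] cast [595.5  18.5  36. ] | depth n 2242 mean [594.6  16.9  36.2] ext [158. 157.]
table scene (329, 221) px [328.9 220.4] [32.8 52.7] cast [602.4  22.7  36. ] | depth n 1342 mean [603.4  20.8  37.9] ext [162. 158.]
large top (227, 192) px [225.9 192.1] [22.3 22.5] cast [583.  257.5  12. ] | depth n 294 mean [581.8 256.   12. ] ext [80. 62.]
large scene (404, 248) px [404.1 247.8] [16.5 23.1] cast [586. 259.  12.] | depth n 269 mean [585.7 256.9  13.4] ext [69. 63.]
small top (248, 244) px [247.  243.4] [16.2 16.3] cast [432.6 192.3  10. ] | depth n 168 mean [432.  191.6  10. ] ext [50. 74.]
small scene (401, 216) px [402.  215.2] [ 9.6 14.4] cast [433.4 193.2  10. ] | depth n 111 mean [434.9 189.6  11.1] ext [60. 77.]
cover top (392, 200) px [391.2 200. ] [28.1 28.4] cast [ 562.2 -229.3   14. ] | depth n 358 mean [ 560.8 -229.8   14.8] ext [77. 79.]
cover scene (270, 200) px [270.4 199.5] [15.4 23.8] cast [ 566.6 -226.3   14. ] | depth n 166 mean [ 574.  -223.3   15.6] ext [137.  78.]
knob top (394, 199) px [392.9 199.1] [5.9 6.6] cast [ 560.8 -227.6   62. ] | depth n 27 mean [ 560.8 -229.3   61.6] ext [13. 14.]
knob scene (270, 190) px [269.6 190.4] [ 4.5 11.7] cast [ 581.5 -213.1   62. ] | depth n 26 mean [ 565.7 -227.6   60.4] ext [18. 14.]
```

View pics/c0.png

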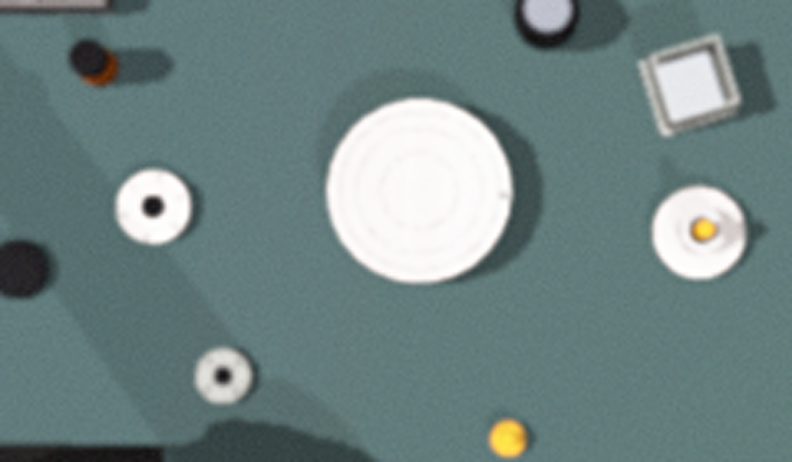

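The crop shows the turntable centre, both plates with their aperture marks, and the brass knob on the cover. They're well separated from the bystanders. Estimates from the top view are table (595,17.5), large plate (582.5,257), small plate (432,192) and lid (561.5,-229).

Call:
{"name": "send_rows", "arguments": {
  "motion": [
    {"wz":-0.145,"grip":0},
    {"wz":-0.145},
    {"wz":-0.144},
    {"tx":-28,"ty":-40},
    {"tx":-28,"ty":-40},
    {"tx":-28,"ty":-40},
    {"tx":-28,"ty":-40},
    {"tx":-28,"ty":-40},
    {"tx":-28,"ty":-40},
    {"tx":-28,"ty":-40},
    {"tx":-28,"ty":-40},
    {}
  ],
  "squeeze": 40
}}

```text
invalid input at $.motion[0]: expected keys tx, ty, tz, wx, wy, wz, grip
```

Call:
{"name": "send_rows", "arguments": {
  "motion": [
    {"tx":0,"ty":0,"tz":0,"wx":0,"wy":0,"wz":-0.145,"grip":0},
    {"tx":0,"ty":0,"tz":0,"wx":0,"wy":0,"wz":-0.145,"grip":0},
    {"tx":0,"ty":0,"tz":0,"wx":0,"wy":0,"wz":-0.144,"grip":0},
    {"tx":-28,"ty":-40,"tz":0,"wx":0,"wy":0,"wz":0,"grip":0},
    {"tx":-28,"ty":-40,"tz":0,"wx":0,"wy":0,"wz":0,"grip":0},
    {"tx":-28,"ty":-40,"tz":0,"wx":0,"wy":0,"wz":0,"grip":0},
    {"tx":-28,"ty":-40,"tz":0,"wx":0,"wy":0,"wz":0,"grip":0},
    {"tx":-28,"ty":-40,"tz":0,"wx":0,"wy":0,"wz":0,"grip":0},
    {"tx":-28,"ty":-40,"tz":0,"wx":0,"wy":0,"wz":0,"grip":0},
    {"tx":-28,"ty":-40,"tz":0,"wx":0,"wy":0,"wz":0,"grip":0},
    {"tx":-28,"ty":-40,"tz":0,"wx":0,"wy":0,"wz":0,"grip":0},
    {"tx":0,"ty":0,"tz":0,"wx":0,"wy":0,"wz":0,"grip":0}
  ],
  "squeeze": 40
}}

```text
time_s: 1.3
position: [535.3, 326.6, 230.9]
eef_rot: [[-1.0, 0.016, 0.003], [0.016, 1.0, -0.006], [-0.003, -0.006, -1.0]]
wrist_force: [1.1, -0.3, 0.1]
opening: 1.001
grip_force: 0.0
```

```bash
python3 - <<'E'
from bench import r
import numpy as np
for i in range(4):
    s=r.sense();print(s['time_s'],np.round(s['position'],1),np.round(s['eef_rot'],3).tolist(),np.abs(s['joint_velocities']).max());r.capture('top')
E
```

```text
1.3 [535.3 326.6 230.9] [[-1.0, 0.016, 0.003], [0.016, 1.0, -0.006], [-0.003, -0.006, -1.0]] 0.0954388908632583
1.35 [532.5 331.2 230.9] [[-1.0, 0.011, 0.001], [0.011, 1.0, -0.003], [-0.001, -0.003, -1.0]] 0.08709024604985605
1.4 [530.5 334.6 230.9] [[-1.0, 0.006, -0.0], [0.006, 1.0, -0.001], [0.0, -0.001, -1.0]] 0.05891162999000436
1.45 [529.1 336.8 231. ] [[-1.0, 0.002, -0.001], [0.002, 1.0, 0.0], [0.001, 0.0, -1.0]] 0.03351410084053837
```

Call:
{"name": "send_rows", "arguments": {
  "motion": [
    {"tx":-4,"ty":-6,"tz":12,"wx":0,"wy":0,"wz":0,"grip":0},
    {"tx":-8,"ty":-12,"tz":22,"wx":0,"wy":0,"wz":0,"grip":0},
    {"tx":-10,"ty":-15,"tz":30,"wx":0,"wy":0,"wz":0,"grip":0},
    {"tx":-10,"ty":-15,"tz":34,"wx":0,"wy":0,"wz":0,"grip":0},
    {"tx":-10,"ty":-15,"tz":30,"wx":0,"wy":0,"wz":0,"grip":0},
    {"tx":-7,"ty":-11,"tz":22,"wx":0,"wy":0,"wz":0,"grip":0},
    {"tx":-3.5,"ty":-6,"tz":12,"wx":0,"wy":0,"wz":0,"grip":0},
    {"tx":0,"ty":0,"tz":0,"wx":0,"wy":0,"wz":0,"grip":0},
    {"tx":0,"ty":0,"tz":0,"wx":0,"wy":0,"wz":0,"grip":0},
    {"tx":0,"ty":0,"tz":0,"wx":0,"wy":0,"wz":0,"grip":0},
    {"tx":0,"ty":0,"tz":0,"wx":0,"wy":0,"wz":0,"grip":0},
    {"tx":0,"ty":0,"tz":0,"wx":0,"wy":0,"wz":0,"grip":0}
  ]
}}

```text
time_s: 2.7
position: [582.1, 257.7, 70.3]
eef_rot: [[-1.0, 0.001, 0.001], [0.001, 1.0, 0.001], [-0.001, 0.001, -1.0]]
wrist_force: [-0.3, 0.1, 0.5]
opening: 0.999
grip_force: 0.0
```

```bash
cat > s.py <<'E'
from bench import r
import numpy as np
s=r.sense();print(s['time_s'],np.round(s['position'],1),np.round(s['eef_rot'],3).tolist(),np.round(s['wrist_force'],1),np.abs(s['joint_velocities']).max(),s['opening'],s['grip_force'])
E
python3 s.py;python3 - <<'E'
from h import *
p,d=r.capture('top');cv2.imwrite('pics/c1.png',cv2.resize(p[130:270,160:360,::-1],(800,560),interpolation=2))
p,d=r.capture('scene');cv2.imwrite('pics/c2.png',cv2.resize(p[150:290,320:520,::-1],(800,560),interpolation=2))
E
```

```text
2.7 [582.1 257.7  70.3] [[-1.0, 0.001, 0.001], [0.001, 1.0, 0.001], [-0.001, 0.001, -1.0]] [-0.3  0.1  0.5] 0.006636420660600757 0.9987191255901269 0.0
```

View pics/c2.png

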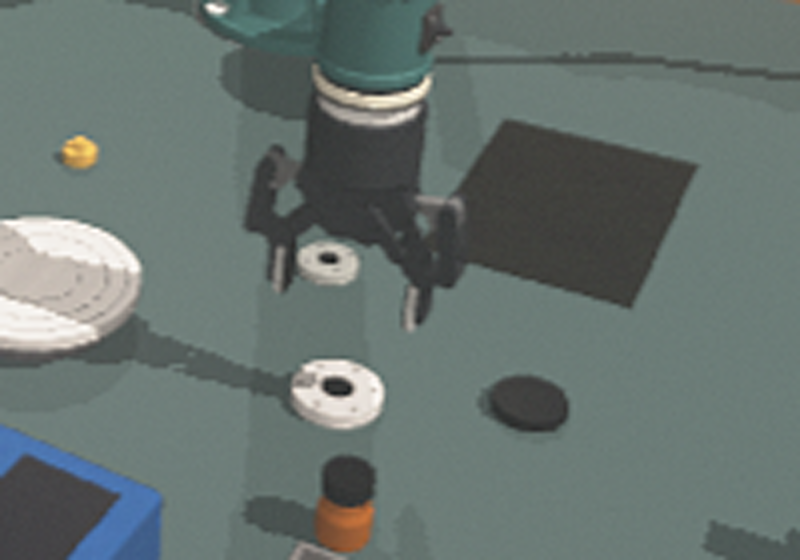

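The scene view shows the open fingers straddling above the large plate (crop pixel about (337,392)), with nothing in the way. Descending.

Call:
{"name": "send_rows", "arguments": {
  "motion": [
    {"tx":0,"ty":0,"tz":10,"wx":0,"wy":0,"wz":0,"grip":0},
    {"tx":0,"ty":0,"tz":18,"wx":0,"wy":0,"wz":0,"grip":0},
    {"tx":0,"ty":0,"tz":20,"wx":0,"wy":0,"wz":0,"grip":0},
    {"tx":0,"ty":0,"tz":15,"wx":0,"wy":0,"wz":0,"grip":0},
    {"tx":0,"ty":0,"tz":7,"wx":0,"wy":0,"wz":0,"grip":0},
    {"tx":0,"ty":0,"tz":3,"wx":0,"wy":0,"wz":0,"grip":0},
    {"tx":0,"ty":0,"tz":0,"wx":0,"wy":0,"wz":0,"grip":0},
    {"tx":0,"ty":0,"tz":0,"wx":0,"wy":0,"wz":0,"grip":0},
    {"tx":0,"ty":0,"tz":0,"wx":0,"wy":0,"wz":0,"grip":0.1},
    {"tx":0,"ty":0,"tz":0,"wx":0,"wy":0,"wz":0,"grip":0.2},
    {"tx":0,"ty":0,"tz":0,"wx":0,"wy":0,"wz":0,"grip":0.3},
    {"tx":0,"ty":0,"tz":0,"wx":0,"wy":0,"wz":0,"grip":0.4}
  ],
  "squeeze": 40
}}

```text
time_s: 4.0
position: [582.3, 257.0, -2.6]
eef_rot: [[-1.0, 0.002, 0.001], [0.002, 1.0, 0.0], [-0.001, 0.0, -1.0]]
wrist_force: [-1.0, -0.3, 5.2]
opening: 0.726
grip_force: 42.6
```

Call:
{"name": "send_rows", "arguments": {
  "motion": [
    {"tx":0,"ty":0,"tz":0,"wx":0,"wy":0,"wz":0,"grip":0.5},
    {"tx":0,"ty":0,"tz":0,"wx":0,"wy":0,"wz":0,"grip":0.5},
    {"tx":0,"ty":0,"tz":0,"wx":0,"wy":0,"wz":0,"grip":0.5}
  ]
}}

```text
time_s: 4.3
position: [582.3, 257.0, -2.6]
eef_rot: [[-1.0, 0.002, 0.001], [0.002, 1.0, 0.0], [-0.001, 0.0, -1.0]]
wrist_force: [-1.0, -0.4, 4.9]
opening: 0.725
grip_force: 42.6
```

Call:
{"name": "send_rows", "arguments": {
  "motion": [
    {"tx":0,"ty":0,"tz":-5,"wx":0,"wy":0,"wz":0,"grip":0.5},
    {"tx":0,"ty":0,"tz":-12,"wx":0,"wy":0,"wz":0,"grip":0.5},
    {"tx":0,"ty":0,"tz":-20,"wx":0,"wy":0,"wz":0,"grip":0.5},
    {"tx":0,"ty":-5,"tz":-25,"wx":0,"wy":0,"wz":0,"grip":0.5},
    {"tx":-1,"ty":-15,"tz":-18,"wx":0,"wy":0,"wz":0,"grip":0.5},
    {"tx":-2,"ty":-25,"tz":-8,"wx":0,"wy":0,"wz":0,"grip":0.5},
    {"tx":-2,"ty":-35,"tz":0,"wx":0,"wy":0,"wz":0,"grip":0.5},
    {"tx":-2,"ty":-40,"tz":0,"wx":0,"wy":0,"wz":0,"grip":0.5},
    {"tx":-2,"ty":-40,"tz":0,"wx":0,"wy":0,"wz":0,"grip":0.5},
    {"tx":-2,"ty":-35,"tz":0,"wx":0,"wy":0,"wz":0,"grip":0.5},
    {"tx":-1.5,"ty":-25,"tz":0,"wx":0,"wy":0,"wz":0,"grip":0.5},
    {"tx":0,"ty":-15,"tz":0,"wx":0,"wy":0,"wz":0,"grip":0.5}
  ]
}}

```text
time_s: 5.5
position: [594.0, 18.2, 85.0]
eef_rot: [[-1.0, 0.006, 0.001], [0.006, 1.0, -0.002], [-0.001, -0.002, -1.0]]
wrist_force: [-0.2, -0.8, -0.6]
opening: 0.727
grip_force: 43.9
```

Call:
{"name": "send_rows", "arguments": {
  "motion": [
    {"tx":0,"ty":-4,"tz":0,"wx":0,"wy":0,"wz":0,"grip":0.5},
    {"tx":0,"ty":0,"tz":0,"wx":0,"wy":0,"wz":0,"grip":0.5},
    {"tx":0,"ty":0,"tz":0,"wx":0,"wy":0,"wz":0,"grip":0.5},
    {"tx":0,"ty":0,"tz":0,"wx":0,"wy":0,"wz":0,"grip":0.5},
    {"tx":0,"ty":0,"tz":0,"wx":0,"wy":0,"wz":0,"grip":0.5}
  ]
}}

```text
time_s: 6.0
position: [593.9, 19.4, 84.3]
eef_rot: [[-1.0, -0.001, 0.0], [-0.001, 1.0, 0.001], [-0.0, 0.001, -1.0]]
wrist_force: [-0.3, 0.6, -1.6]
opening: 0.724
grip_force: 43.9
```

```bash
python3 s.py
```

```text
6.0 [593.9  19.4  84.3] [[-1.0, -0.001, 0.0], [-0.001, 1.0, 0.001], [-0.0, 0.001, -1.0]] [-0.3  0.6 -1.6] 0.007804520725441939 0.7242727080160919 43.87761890888214
```

Call:
{"name": "send_rows", "arguments": {
  "motion": [
    {"tx":-1.1,"ty":-1.6,"tz":6,"wx":0,"wy":0,"wz":0,"grip":0.5},
    {"tx":0,"ty":0,"tz":12,"wx":0,"wy":0,"wz":0,"grip":0.5},
    {"tx":0,"ty":0,"tz":14,"wx":0,"wy":0,"wz":0,"grip":0.5},
    {"tx":0,"ty":0,"tz":10,"wx":0,"wy":0,"wz":0,"grip":0.5},
    {"tx":0,"ty":0,"tz":5,"wx":0,"wy":0,"wz":0,"grip":0.5},
    {"tx":0,"ty":0,"tz":2,"wx":0,"wy":0,"wz":0,"grip":0.5},
    {"tx":0,"ty":0,"tz":1,"wx":0,"wy":0,"wz":0,"grip":0.5},
    {"tx":0,"ty":0,"tz":0,"wx":0,"wy":0,"wz":0,"grip":0.5},
    {"tx":0,"ty":0,"tz":0,"wx":0,"wy":0,"wz":0,"grip":0.5},
    {"tx":0,"ty":0,"tz":0,"wx":0,"wy":0,"wz":0,"grip":0.5},
    {"tx":0,"ty":0,"tz":0,"wx":0,"wy":0,"wz":0,"grip":0.5}
  ]
}}

```text
time_s: 7.1
position: [595.2, 16.1, 34.7]
eef_rot: [[-1.0, 0.002, 0.001], [0.002, 1.0, 0.0], [-0.001, 0.0, -1.0]]
wrist_force: [-0.3, 0.3, -1.1]
opening: 0.728
grip_force: 43.9
```

Call:
{"name": "send_rows", "arguments": {
  "motion": [
    {"tx":0,"ty":0.8,"tz":0,"wx":0,"wy":0,"wz":0,"grip":0.5},
    {"tx":0,"ty":0,"tz":0.6,"wx":0,"wy":0,"wz":0,"grip":0.5},
    {"tx":0,"ty":0,"tz":0,"wx":0,"wy":0,"wz":0,"grip":0.5},
    {"tx":0,"ty":0,"tz":0,"wx":0,"wy":0,"wz":0,"grip":0.5}
  ]
}}

```text
time_s: 7.5
position: [595.0, 16.9, 33.7]
eef_rot: [[-1.0, 0.002, -0.0], [0.002, 1.0, -0.0], [0.0, -0.0, -1.0]]
wrist_force: [-0.3, 0.3, -0.5]
opening: 0.727
grip_force: 43.9
```

```bash
python3 s.py
```

```text
7.5 [595.   16.9  33.7] [[-1.0, 0.002, -0.0], [0.002, 1.0, -0.0], [0.0, -0.0, -1.0]] [-0.3  0.3 -0.5] 0.0021919203158970737 0.7273128452889568 43.87797296047211
```

Call:
{"name": "send_rows", "arguments": {
  "motion": [
    {"tx":0,"ty":0.9,"tz":0,"wx":0,"wy":0,"wz":0,"grip":0.5},
    {"tx":0,"ty":0,"tz":0,"wx":0,"wy":0,"wz":0,"grip":0.5},
    {"tx":0,"ty":0,"tz":0.3,"wx":0,"wy":0,"wz":0,"grip":0.2},
    {"tx":0,"ty":0,"tz":0,"wx":0,"wy":0,"wz":0,"grip":0.1},
    {"tx":0,"ty":0,"tz":0,"wx":0,"wy":0,"wz":0,"grip":0},
    {"tx":0,"ty":0,"tz":0,"wx":0,"wy":0,"wz":0,"grip":0},
    {"tx":0,"ty":0,"tz":0,"wx":0,"wy":0,"wz":0,"grip":0},
    {"tx":0,"ty":0,"tz":-8,"wx":0,"wy":0,"wz":0,"grip":0},
    {"tx":0,"ty":0,"tz":-20,"wx":0,"wy":0,"wz":0,"grip":0},
    {"tx":0,"ty":0,"tz":-26,"wx":0,"wy":0,"wz":0,"grip":0},
    {"tx":8,"ty":8,"tz":-18,"wx":0,"wy":0,"wz":0,"grip":0},
    {"tx":16,"ty":17,"tz":-8,"wx":0,"wy":0,"wz":0,"grip":0}
  ]
}}

```text
time_s: 8.7
position: [573.7, 41.4, 116.0]
eef_rot: [[-1.0, 0.005, 0.006], [0.005, 1.0, -0.0], [-0.006, -0.0, -1.0]]
wrist_force: [0.1, 0.5, -0.7]
opening: 0.999
grip_force: 0.0
```

Call:
{"name": "send_rows", "arguments": {
  "motion": [
    {"tx":26,"ty":28,"tz":0,"wx":0,"wy":0,"wz":0,"grip":0},
    {"tx":33,"ty":35,"tz":0,"wx":0,"wy":0,"wz":0,"grip":0},
    {"tx":33,"ty":35,"tz":0,"wx":0,"wy":0,"wz":0,"grip":0},
    {"tx":25,"ty":27,"tz":6,"wx":0,"wy":0,"wz":0,"grip":0},
    {"tx":15,"ty":16,"tz":14,"wx":0,"wy":0,"wz":0,"grip":0},
    {"tx":7,"ty":8,"tz":20,"wx":0,"wy":0,"wz":0,"grip":0},
    {"tx":0,"ty":0,"tz":14,"wx":0,"wy":0,"wz":0,"grip":0},
    {"tx":0,"ty":0,"tz":6,"wx":0,"wy":0,"wz":0,"grip":0},
    {"tx":0,"ty":0,"tz":0,"wx":0,"wy":0,"wz":0,"grip":0},
    {"tx":0,"ty":0,"tz":0,"wx":0,"wy":0,"wz":0,"grip":0},
    {"tx":0,"ty":0,"tz":0,"wx":0,"wy":0,"wz":0,"grip":0},
    {"tx":0,"ty":0,"tz":0,"wx":0,"wy":0,"wz":0,"grip":0}
  ]
}}

```text
time_s: 9.9
position: [433.0, 192.0, 54.0]
eef_rot: [[-1.0, 0.003, 0.001], [0.003, 1.0, 0.001], [-0.001, 0.001, -1.0]]
wrist_force: [0.4, 0.0, 0.4]
opening: 1.001
grip_force: 0.0
```

```bash
python3 s.py; python3 - <<'E'
from h import *
p,d=r.capture('top')
blob('top',p,d,(307,188),36,36,30,42)
blob('top',p,d,(307,188),20,48,44,54)
dk=lambda p:p.max(-1)<100
blob('top',p,d,(307,188),9,48,44,54,dk)
cv2.imwrite('pics/c3.png',cv2.resize(p[130:270,200:400,::-1],(800,560),interpolation=2))
E
```

```text
9.9 [433. 192.  54.] [[-1.0, 0.003, 0.001], [0.003, 1.0, 0.001], [-0.001, 0.001, -1.0]] [0.4 0.  0.4] 0.003763594980951689 1.0008838777126972 0.0
top (307, 188) px [306.5 187.4] [55.6 56.1] cast [595.5  18.5  36. ] | depth n 1867 mean [594.5  16.9  36.2] ext [158. 157.]
top (307, 188) px [307. 188.] [38.9 38.9] cast [592.6  16.5  48. ] | depth n 349 mean [594.4  16.8  48.3] ext [62. 89.]
top (307, 188) px [306.6 187. ] [4.4 5.3] cast [595.4  17.7  48. ] | depth n 226 mean [592.8  16.6  48.5] ext [47. 46.]
```

View pics/c3.png

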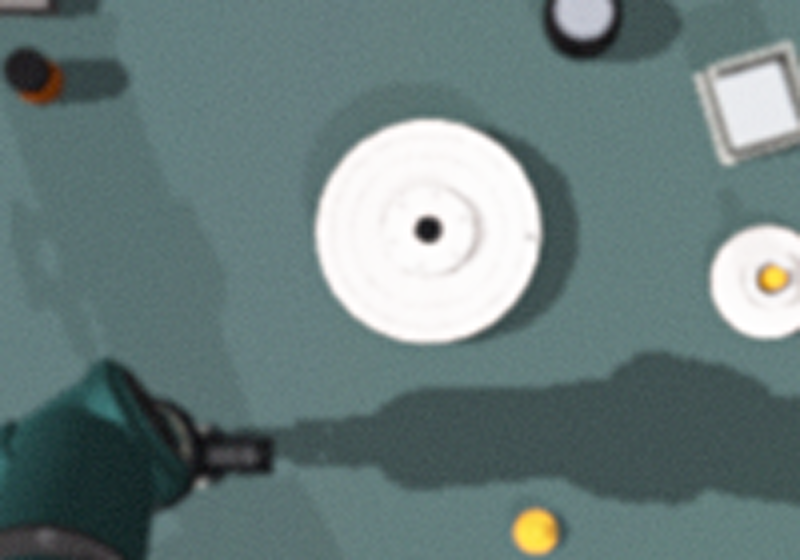

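The large plate lies centred on the turntable: aperture at crop pixel (428,229), disc centre (428,231), within about 1 mm by depth. The arm is now over the small plate.

Call:
{"name": "send_rows", "arguments": {
  "motion": [
    {"tx":0.5,"ty":0,"tz":8,"wx":0,"wy":0,"wz":0,"grip":0},
    {"tx":0,"ty":0,"tz":15,"wx":0,"wy":0,"wz":0,"grip":0},
    {"tx":0,"ty":0,"tz":15,"wx":0,"wy":0,"wz":0,"grip":0},
    {"tx":0,"ty":0,"tz":9,"wx":0,"wy":0,"wz":0,"grip":0.1},
    {"tx":0,"ty":0,"tz":4,"wx":0,"wy":0,"wz":0,"grip":0.2},
    {"tx":0,"ty":0,"tz":1.5,"wx":0,"wy":0,"wz":0,"grip":0.25},
    {"tx":0,"ty":0,"tz":0,"wx":0,"wy":0,"wz":0,"grip":0.3},
    {"tx":0,"ty":0,"tz":0,"wx":0,"wy":0,"wz":0,"grip":0.35},
    {"tx":0,"ty":0,"tz":0,"wx":0,"wy":0,"wz":0,"grip":0.45},
    {"tx":0,"ty":0,"tz":0,"wx":0,"wy":0,"wz":0,"grip":0.55},
    {"tx":0,"ty":0,"tz":0,"wx":0,"wy":0,"wz":0,"grip":0.65},
    {"tx":0,"ty":0,"tz":0,"wx":0,"wy":0,"wz":0,"grip":0.65}
  ]
}}

```text
time_s: 11.15
position: [432.1, 192.2, 1.8]
eef_rot: [[-1.0, 0.002, 0.001], [0.002, 1.0, 0.0], [-0.001, 0.0, -1.0]]
wrist_force: [-1.1, -0.4, 6.7]
opening: 0.537
grip_force: 39.9
```

```bash
python3 s.py
```

```text
11.15 [432.1 192.2   1.8] [[-1.0, 0.002, 0.001], [0.002, 1.0, 0.0], [-0.001, 0.0, -1.0]] [-1.1 -0.4  6.7] 0.001488964786071892 0.5373232611142218 39.90153729915619
```

Call:
{"name": "send_rows", "arguments": {
  "motion": [
    {"tx":0,"ty":0,"tz":-5,"wx":0,"wy":0,"wz":0,"grip":0.65},
    {"tx":0,"ty":0,"tz":-14,"wx":0,"wy":0,"wz":0,"grip":0.65},
    {"tx":0,"ty":0,"tz":-22,"wx":0,"wy":0,"wz":0,"grip":0.65},
    {"tx":-4,"ty":-4,"tz":-22,"wx":0,"wy":0,"wz":0,"grip":0.65},
    {"tx":-11,"ty":-12,"tz":-14,"wx":0,"wy":0,"wz":0,"grip":0.65},
    {"tx":-20,"ty":-22,"tz":-5,"wx":0,"wy":0,"wz":0,"grip":0.65},
    {"tx":-28,"ty":-30,"tz":0,"wx":0,"wy":0,"wz":0,"grip":0.65},
    {"tx":-32,"ty":-34,"tz":0,"wx":0,"wy":0,"wz":0,"grip":0.65},
    {"tx":-30,"ty":-32,"tz":0,"wx":0,"wy":0,"wz":0,"grip":0.65},
    {"tx":-21,"ty":-23,"tz":0,"wx":0,"wy":0,"wz":0,"grip":0.65},
    {"tx":-12,"ty":-13,"tz":0,"wx":0,"wy":0,"wz":0,"grip":0.65},
    {"tx":-4.5,"ty":-4.5,"tz":0,"wx":0,"wy":0,"wz":0,"grip":0.65}
  ]
}}

```text
time_s: 12.35
position: [594.8, 15.4, 83.0]
eef_rot: [[-1.0, 0.005, 0.0], [0.005, 1.0, -0.001], [-0.0, -0.001, -1.0]]
wrist_force: [-0.0, -0.7, -0.4]
opening: 0.531
grip_force: 41.2
```

Call:
{"name": "send_rows", "arguments": {
  "motion": [
    {"tx":0,"ty":0,"tz":0,"wx":0,"wy":0,"wz":0,"grip":0.65},
    {"tx":0,"ty":0,"tz":0,"wx":0,"wy":0,"wz":0,"grip":0.65},
    {"tx":0,"ty":0,"tz":5,"wx":0,"wy":0,"wz":0,"grip":0.65},
    {"tx":0,"ty":0,"tz":10,"wx":0,"wy":0,"wz":0,"grip":0.65},
    {"tx":0,"ty":0,"tz":5,"wx":0,"wy":0,"wz":0,"grip":0.65},
    {"tx":0,"ty":0,"tz":0,"wx":0,"wy":0,"wz":0,"grip":0.65},
    {"tx":0,"ty":0,"tz":0,"wx":0,"wy":0,"wz":0,"grip":0.65},
    {"tx":0,"ty":0,"tz":0,"wx":0,"wy":0,"wz":0,"grip":0.65},
    {"tx":0,"ty":0,"tz":0,"wx":0,"wy":0,"wz":0,"grip":0.65}
  ]
}}

```text
time_s: 13.25
position: [594.3, 17.3, 63.2]
eef_rot: [[-1.0, 0.002, 0.001], [0.002, 1.0, 0.0], [-0.001, 0.0, -1.0]]
wrist_force: [-0.1, 0.3, -1.7]
opening: 0.532
grip_force: 41.2
```

```bash
python3 s.py
```

```text
13.25 [594.3  17.3  63.2] [[-1.0, 0.002, 0.001], [0.002, 1.0, 0.0], [-0.001, 0.0, -1.0]] [-0.1  0.3 -1.7] 0.0013892001955791754 0.5319795079118782 41.15816831588745
```

Call:
{"name": "send_rows", "arguments": {
  "motion": [
    {"tx":-0.3,"ty":0.4,"tz":4,"wx":0,"wy":0,"wz":0,"grip":0.65},
    {"tx":0,"ty":0,"tz":5,"wx":0,"wy":0,"wz":0,"grip":0.65},
    {"tx":0,"ty":0,"tz":2.5,"wx":0,"wy":0,"wz":0,"grip":0.65},
    {"tx":0,"ty":0,"tz":0.7,"wx":0,"wy":0,"wz":0,"grip":0.65},
    {"tx":0,"ty":0,"tz":0,"wx":0,"wy":0,"wz":0,"grip":0.65},
    {"tx":0,"ty":0,"tz":0,"wx":0,"wy":0,"wz":0,"grip":0.65},
    {"tx":0,"ty":0,"tz":0,"wx":0,"wy":0,"wz":0,"grip":0.65},
    {"tx":0,"ty":0,"tz":0.4,"wx":0,"wy":0,"wz":0,"grip":0.65},
    {"tx":0,"ty":0,"tz":0,"wx":0,"wy":0,"wz":0,"grip":0.65}
  ]
}}

```text
time_s: 14.15
position: [594.3, 17.7, 50.4]
eef_rot: [[-1.0, 0.002, 0.0], [0.002, 1.0, -0.0], [-0.0, -0.0, -1.0]]
wrist_force: [-0.9, -0.2, -1.3]
opening: 0.538
grip_force: 41.2
```

```bash
python3 s.py
```

```text
14.15 [594.3  17.7  50.4] [[-1.0, 0.002, 0.0], [0.002, 1.0, -0.0], [-0.0, -0.0, -1.0]] [-0.9 -0.2 -1.3] 0.001969317751375434 0.5382083725164573 41.15793764591217
```

Call:
{"name": "send_rows", "arguments": {
  "motion": [
    {"tx":0,"ty":0,"tz":0.6,"wx":0,"wy":0,"wz":0,"grip":0.65},
    {"tx":0,"ty":0,"tz":0,"wx":0,"wy":0,"wz":0,"grip":0.65},
    {"tx":0,"ty":0,"tz":0,"wx":0,"wy":0,"wz":0,"grip":0.4},
    {"tx":0,"ty":0,"tz":0,"wx":0,"wy":0,"wz":0,"grip":0.3},
    {"tx":0,"ty":0,"tz":0,"wx":0,"wy":0,"wz":0,"grip":0.2},
    {"tx":0,"ty":0,"tz":0,"wx":0,"wy":0,"wz":0,"grip":0.2},
    {"tx":0,"ty":0,"tz":-8,"wx":0,"wy":0,"wz":0,"grip":0.2},
    {"tx":0,"ty":0,"tz":-20,"wx":0,"wy":0,"wz":0,"grip":0.2},
    {"tx":0,"ty":0,"tz":-26,"wx":0,"wy":0,"wz":0,"grip":0.2},
    {"tx":1,"ty":-8,"tz":-18,"wx":0,"wy":0,"wz":0,"grip":0.2},
    {"tx":3,"ty":-20,"tz":-8,"wx":0,"wy":0,"wz":0,"grip":0.2},
    {"tx":5,"ty":-32,"tz":0,"wx":0,"wy":0,"wz":0,"grip":0.2}
  ]
}}

```text
time_s: 15.35
position: [587.1, -40.0, 132.2]
eef_rot: [[-1.0, -0.003, 0.005], [-0.003, 1.0, 0.002], [-0.005, 0.002, -1.0]]
wrist_force: [0.5, -1.3, 0.8]
opening: 0.799
grip_force: 0.0
```

Call:
{"name": "send_rows", "arguments": {
  "motion": [
    {"tx":6,"ty":-42,"tz":0,"wx":0,"wy":0,"wz":0,"grip":0.2},
    {"tx":6,"ty":-46,"tz":0,"wx":0,"wy":0,"wz":0,"grip":0.2},
    {"tx":5,"ty":-42,"tz":0,"wx":0,"wy":0,"wz":0,"grip":0.2},
    {"tx":4,"ty":-32,"tz":0,"wx":0,"wy":0,"wz":0,"grip":0.2},
    {"tx":3,"ty":-18,"tz":0,"wx":0,"wy":0,"wz":0,"grip":0.2},
    {"tx":0,"ty":-7,"tz":0,"wx":0,"wy":0,"wz":0,"grip":0.2},
    {"tx":0,"ty":0,"tz":0,"wx":0,"wy":0,"wz":0,"grip":0.2},
    {"tx":0,"ty":0,"tz":0,"wx":0,"wy":0,"wz":0,"grip":0.2},
    {"tx":0,"ty":0,"tz":0,"wx":0,"wy":0,"wz":0,"grip":0.2},
    {"tx":0,"ty":0,"tz":0,"wx":0,"wy":0,"wz":0,"grip":0.2}
  ]
}}

```text
time_s: 16.35
position: [561.4, -227.4, 129.8]
eef_rot: [[-1.0, -0.001, 0.0], [-0.001, 1.0, 0.001], [-0.0, 0.001, -1.0]]
wrist_force: [-0.1, -0.3, -0.2]
opening: 0.799
grip_force: 0.0
```

```bash
python3 s.py; python3 - <<'E'
from h import *
p,d=r.capture('top')
blob('top',p,d,(307,188),36,36,30,42)
P=xyz('top',d);v,u=np.mgrid[:400,:640]
for lo,hi in((44,53),(55,64)):
    m=((np.hypot(u-307,v-188)<14)&(P[...,2]>lo)&(P[...,2]<hi)).astype(np.uint8)
    c=max(cv2.findContours(m,0,1)[0],key=cv2.contourArea);(x,y),rr=cv2.minEnclosingCircle(c)
    print(lo,m.sum(),np.round(cast('top',(x,y),58 if lo>50 else 48),1),rr,np.round(P[m>0].mean(0),1))
dk=lambda p:p.max(-1)<110
blob('top',p,d,(307,188),9,58,54,64,dk)
E
```

```text
16.35 [ 561.4 -227.4  129.8] [[-1.0, -0.001, 0.0], [-0.001, 1.0, 0.001], [-0.0, 0.001, -1.0]] [-0.1 -0.3 -0.2] 0.005612390066833846 0.7986574319596369 0.0
top (307, 188) px [306.5 187.4] [55.7 56. ] cast [595.7  18.4  36. ] | depth n 1894 mean [594.3  17.1  36.2] ext [158. 157.]
44 141 [594.2  16.5  48. ] 11.06300163269043 [595.8  15.5  48.8]
55 184 [593.5  16.7  58. ] 8.28651237487793 [593.6  16.6  58.8]
top (307, 188) px [306.5 186.9] [3.3 4.1] cast [594.7  17.6  58. ] | depth n 194 mean [593.   16.9  58.6] ext [43. 46.]
```

Call:
{"name": "send_rows", "arguments": {
  "motion": [
    {"tx":0,"ty":-1.2,"tz":8,"wx":0,"wy":0,"wz":0,"grip":0.2},
    {"tx":0,"ty":0,"tz":18,"wx":0,"wy":0,"wz":0,"grip":0.2},
    {"tx":0,"ty":0,"tz":22,"wx":0,"wy":0,"wz":0,"grip":0.2},
    {"tx":0,"ty":0,"tz":20,"wx":0,"wy":0,"wz":0,"grip":0.3},
    {"tx":0,"ty":0,"tz":12,"wx":0,"wy":0,"wz":0,"grip":0.4},
    {"tx":0,"ty":0,"tz":6,"wx":0,"wy":0,"wz":0,"grip":0.5},
    {"tx":0,"ty":0,"tz":2,"wx":0,"wy":0,"wz":0,"grip":0.6},
    {"tx":0,"ty":0,"tz":0,"wx":0,"wy":0,"wz":0,"grip":0.6},
    {"tx":0,"ty":0,"tz":0,"wx":0,"wy":0,"wz":0,"grip":0.6},
    {"tx":0,"ty":0,"tz":0,"wx":0,"wy":0,"wz":0,"grip":0.6}
  ]
}}

```text
time_s: 17.4
position: [561.5, -230.6, 42.6]
eef_rot: [[-1.0, 0.002, 0.002], [0.002, 1.0, -0.001], [-0.002, -0.001, -1.0]]
wrist_force: [-0.5, -0.7, 0.0]
opening: 0.399
grip_force: 0.0
```

```bash
python3 s.py; python3 - <<'E'
from h import *
p,d=r.capture('scene');cv2.imwrite('pics/c4.png',cv2.resize(p[150:240,215:335,::-1],(800,600),interpolation=2))
E
```

```text
17.4 [ 561.5 -230.6   42.6] [[-1.0, 0.002, 0.002], [0.002, 1.0, -0.001], [-0.002, -0.001, -1.0]] [-0.5 -0.7  0. ] 0.003523093335943756 0.3990064569405725 0.0
```

View pics/c4.png

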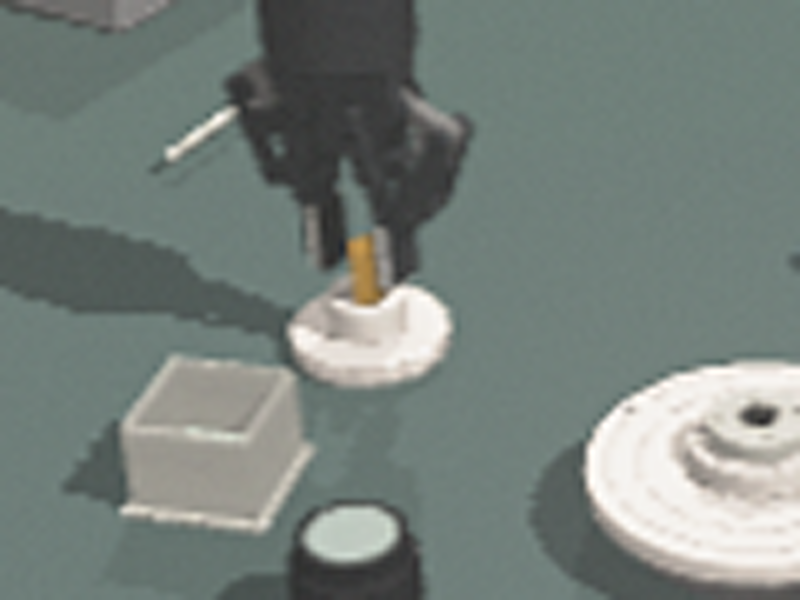

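The fingers straddle the brass knob (crop pixel (363,270)) above the collar. The knob sits a little toward +y, so I'll centre on it and close.

Call:
{"name": "send_rows", "arguments": {
  "motion": [
    {"tx":0,"ty":1.8,"tz":0,"wx":0,"wy":0,"wz":0,"grip":0.6},
    {"tx":0,"ty":0,"tz":0.5,"wx":0,"wy":0,"wz":0,"grip":0.65},
    {"tx":0,"ty":0,"tz":0,"wx":0,"wy":0,"wz":0,"grip":0.7},
    {"tx":0,"ty":0,"tz":0,"wx":0,"wy":0,"wz":0,"grip":0.75},
    {"tx":0,"ty":0,"tz":0,"wx":0,"wy":0,"wz":0,"grip":0.8},
    {"tx":0,"ty":0,"tz":0,"wx":0,"wy":0,"wz":0,"grip":0.85},
    {"tx":0,"ty":0,"tz":0,"wx":0,"wy":0,"wz":0,"grip":0.95},
    {"tx":0,"ty":0,"tz":0,"wx":0,"wy":0,"wz":0,"grip":0.95},
    {"tx":0,"ty":0,"tz":0,"wx":0,"wy":0,"wz":0,"grip":0.95}
  ],
  "squeeze": 60
}}

```text
time_s: 18.35
position: [560.9, -228.7, 41.4]
eef_rot: [[-1.0, 0.002, 0.0], [0.002, 1.0, -0.0], [-0.0, -0.0, -1.0]]
wrist_force: [-1.4, 0.1, 3.2]
opening: 0.164
grip_force: 58.5
```

```bash
python3 s.py
```

```text
18.35 [ 560.9 -228.7   41.4] [[-1.0, 0.002, 0.0], [0.002, 1.0, -0.0], [-0.0, -0.0, -1.0]] [-1.4  0.1  3.2] 0.001286685463894892 0.16399978853661779 58.47224950790405
```

Call:
{"name": "send_rows", "arguments": {
  "motion": [
    {"tx":0,"ty":0,"tz":-3,"wx":0,"wy":0,"wz":0,"grip":0.95},
    {"tx":0,"ty":0,"tz":-8,"wx":0,"wy":0,"wz":0,"grip":0.95},
    {"tx":0,"ty":0,"tz":-13,"wx":0,"wy":0,"wz":0,"grip":0.95},
    {"tx":0,"ty":0,"tz":-17,"wx":0,"wy":0,"wz":0,"grip":0.95},
    {"tx":0,"ty":0,"tz":-18,"wx":0,"wy":0,"wz":0,"grip":0.95},
    {"tx":0,"ty":0,"tz":-15,"wx":0,"wy":0,"wz":0,"grip":0.95},
    {"tx":0,"ty":0,"tz":-10,"wx":0,"wy":0,"wz":0,"grip":0.95},
    {"tx":0,"ty":0,"tz":-5,"wx":0,"wy":0,"wz":0,"grip":0.95},
    {"tx":0,"ty":0,"tz":0,"wx":0,"wy":0,"wz":0,"grip":0.95},
    {"tx":0,"ty":0,"tz":0,"wx":0,"wy":0,"wz":0,"grip":0.95}
  ]
}}

```text
time_s: 19.35
position: [560.4, -228.4, 129.8]
eef_rot: [[-1.0, 0.002, -0.001], [0.002, 1.0, 0.0], [0.001, 0.0, -1.0]]
wrist_force: [-0.6, 0.3, -2.4]
opening: 0.158
grip_force: 58.5
```

```bash
python3 s.py; python3 - <<'E'
from h import *
p,d=r.capture('scene');cv2.imwrite('pics/c5.png',cv2.resize(p[110:230,215:375,::-1],(800,600),interpolation=2))
E
```

```text
19.35 [ 560.4 -228.4  129.8] [[-1.0, 0.002, -0.001], [0.002, 1.0, 0.0], [0.001, 0.0, -1.0]] [-0.6  0.3 -2.4] 0.01034272008569105 0.15786029274903948 58.50968778133392
```

View pics/c5.png

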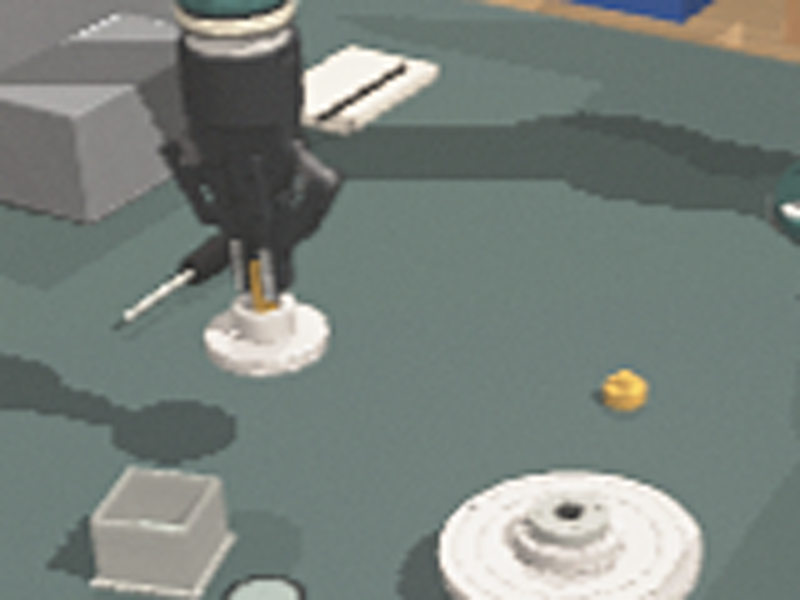

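The lid and cover hang level from the knob (crop pixel about (266,330)). Carrying them to the turntable.

Call:
{"name": "send_rows", "arguments": {
  "motion": [
    {"tx":0,"ty":5,"tz":0,"wx":0,"wy":0,"wz":0,"grip":0.95},
    {"tx":-2,"ty":12,"tz":0,"wx":0,"wy":0,"wz":0,"grip":0.95},
    {"tx":-3,"ty":20,"tz":0,"wx":0,"wy":0,"wz":0,"grip":0.95},
    {"tx":-4,"ty":27,"tz":0,"wx":0,"wy":0,"wz":0,"grip":0.95},
    {"tx":-4,"ty":31,"tz":0,"wx":0,"wy":0,"wz":0,"grip":0.95},
    {"tx":-4,"ty":32,"tz":0,"wx":0,"wy":0,"wz":0,"grip":0.95},
    {"tx":-4,"ty":31,"tz":0,"wx":0,"wy":0,"wz":0,"grip":0.95},
    {"tx":-4,"ty":28,"tz":0,"wx":0,"wy":0,"wz":0,"grip":0.95},
    {"tx":-3,"ty":23,"tz":0,"wx":0,"wy":0,"wz":0,"grip":0.95},
    {"tx":-3,"ty":17,"tz":0,"wx":0,"wy":0,"wz":0,"grip":0.95},
    {"tx":-2,"ty":12,"tz":0,"wx":0,"wy":0,"wz":0,"grip":0.95},
    {"tx":0,"ty":7,"tz":0,"wx":0,"wy":0,"wz":0,"grip":0.95}
  ]
}}

```text
time_s: 20.6
position: [594.6, 17.8, 130.1]
eef_rot: [[-1.0, 0.001, 0.0], [0.001, 1.0, 0.0], [-0.0, 0.0, -1.0]]
wrist_force: [-0.2, 0.3, -2.5]
opening: 0.156
grip_force: 58.6
```

Call:
{"name": "send_rows", "arguments": {
  "motion": [
    {"tx":0,"ty":1,"tz":0,"wx":0,"wy":0,"wz":0,"grip":0.95},
    {"tx":0,"ty":0,"tz":0,"wx":0,"wy":0,"wz":0,"grip":0.95},
    {"tx":0,"ty":0,"tz":4,"wx":0,"wy":0,"wz":0,"grip":0.95},
    {"tx":0,"ty":0,"tz":7,"wx":0,"wy":0,"wz":0,"grip":0.95},
    {"tx":0,"ty":0,"tz":4,"wx":0,"wy":0,"wz":0,"grip":0.95},
    {"tx":0,"ty":0,"tz":0,"wx":0,"wy":0,"wz":0,"grip":0.95},
    {"tx":0,"ty":0,"tz":0,"wx":0,"wy":0,"wz":0,"grip":0.95},
    {"tx":0,"ty":0,"tz":0,"wx":0,"wy":0,"wz":0,"grip":0.95},
    {"tx":0,"ty":0,"tz":0,"wx":0,"wy":0,"wz":0,"grip":0.95}
  ]
}}

```text
time_s: 21.5
position: [594.5, 17.4, 115.4]
eef_rot: [[-1.0, 0.002, 0.001], [0.002, 1.0, 0.0], [-0.001, 0.0, -1.0]]
wrist_force: [-0.9, 0.3, -2.5]
opening: 0.158
grip_force: 58.6
```

```bash
python3 s.py; python3 - <<'E'
from h import *
p,d=r.capture('scene');cv2.imwrite('pics/c6.png',cv2.resize(p[140:260,250:410,::-1],(800,600),interpolation=2))
E
```

```text
21.5 [594.5  17.4 115.4] [[-1.0, 0.002, 0.001], [0.002, 1.0, 0.0], [-0.001, 0.0, -1.0]] [-0.9  0.3 -2.5] 0.003559724590761367 0.15813617129158364 58.61088573932648
```

View pics/c6.png

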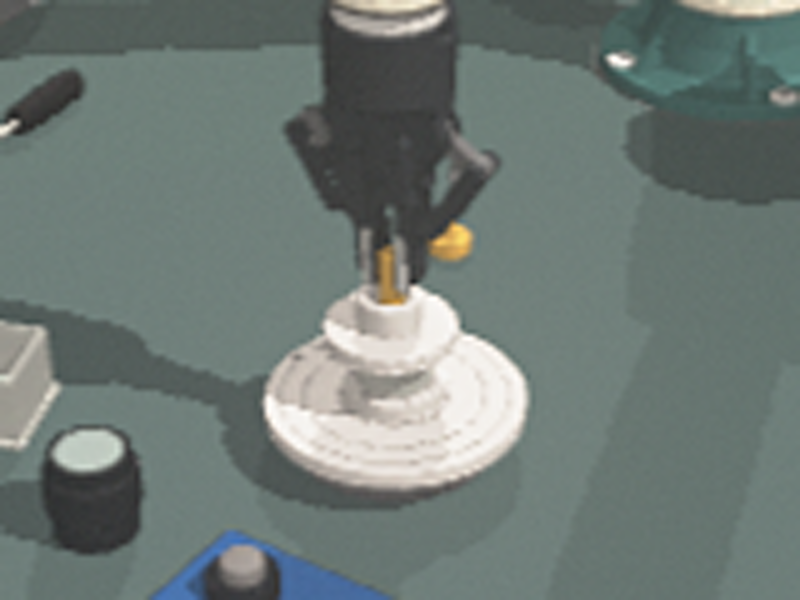

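The lid hangs level above the stack: cover at crop pixel (391,325), plates at (395,395). Lowering, then feeling for contact.

Call:
{"name": "send_rows", "arguments": {
  "motion": [
    {"tx":0.4,"ty":0,"tz":4,"wx":0,"wy":0,"wz":0,"grip":0.95},
    {"tx":0,"ty":0,"tz":7,"wx":0,"wy":0,"wz":0,"grip":0.95},
    {"tx":0,"ty":0,"tz":5,"wx":0,"wy":0,"wz":0,"grip":0.95},
    {"tx":0,"ty":0,"tz":3,"wx":0,"wy":0,"wz":0,"grip":0.95},
    {"tx":0,"ty":0,"tz":1.5,"wx":0,"wy":0,"wz":0,"grip":0.95},
    {"tx":0,"ty":0,"tz":0,"wx":0,"wy":0,"wz":0,"grip":0.95},
    {"tx":0,"ty":0,"tz":0,"wx":0,"wy":0,"wz":0,"grip":0.95},
    {"tx":0,"ty":0,"tz":0,"wx":0,"wy":0,"wz":0,"grip":0.95}
  ]
}}

```text
time_s: 22.35
position: [594.1, 17.4, 94.9]
eef_rot: [[-1.0, 0.002, 0.0], [0.002, 1.0, 0.0], [-0.0, 0.0, -1.0]]
wrist_force: [0.3, 0.2, -2.4]
opening: 0.163
grip_force: 58.6
```

Call:
{"name": "send_rows", "arguments": {
  "motion": [
    {"tx":0,"ty":0,"tz":0.7,"wx":0,"wy":0,"wz":0,"grip":0.95},
    {"tx":0,"ty":0,"tz":0,"wx":0,"wy":0,"wz":0,"grip":0.95},
    {"tx":0,"ty":0,"tz":0,"wx":0,"wy":0,"wz":0,"grip":0.95}
  ]
}}

```text
time_s: 22.65
position: [593.9, 17.3, 94.1]
eef_rot: [[-1.0, 0.002, 0.0], [0.002, 1.0, -0.0], [-0.0, -0.0, -1.0]]
wrist_force: [-0.7, 0.4, -2.9]
opening: 0.158
grip_force: 58.6
```

Call:
{"name": "send_rows", "arguments": {
  "motion": [
    {"tx":0,"ty":0,"tz":0.7,"wx":0,"wy":0,"wz":0,"grip":0.95},
    {"tx":0,"ty":0,"tz":0,"wx":0,"wy":0,"wz":0,"grip":0.95},
    {"tx":0,"ty":0,"tz":0,"wx":0,"wy":0,"wz":0,"grip":0.95}
  ]
}}

```text
time_s: 22.95
position: [594.0, 17.3, 93.4]
eef_rot: [[-1.0, 0.002, 0.0], [0.002, 1.0, 0.0], [-0.0, 0.0, -1.0]]
wrist_force: [1.1, 0.1, -0.9]
opening: 0.159
grip_force: 58.9
```

Call:
{"name": "send_rows", "arguments": {
  "motion": [
    {"tx":0,"ty":0,"tz":0.5,"wx":0,"wy":0,"wz":0,"grip":0.95},
    {"tx":0,"ty":0,"tz":0,"wx":0,"wy":0,"wz":0,"grip":0.95},
    {"tx":0,"ty":0,"tz":0,"wx":0,"wy":0,"wz":0,"grip":0.8},
    {"tx":0,"ty":0,"tz":0,"wx":0,"wy":0,"wz":0,"grip":0.7},
    {"tx":0,"ty":0,"tz":0,"wx":0,"wy":0,"wz":0,"grip":0.6},
    {"tx":0,"ty":0,"tz":0,"wx":0,"wy":0,"wz":0,"grip":0.6},
    {"tx":0,"ty":0,"tz":-4,"wx":0,"wy":0,"wz":0,"grip":0.6},
    {"tx":0,"ty":0,"tz":-10,"wx":0,"wy":0,"wz":0,"grip":0.6},
    {"tx":0,"ty":0,"tz":-12,"wx":0,"wy":0,"wz":0,"grip":0.4},
    {"tx":0,"ty":0,"tz":-6,"wx":0,"wy":0,"wz":0,"grip":0.25},
    {"tx":0,"ty":0,"tz":0,"wx":0,"wy":0,"wz":0,"grip":0.25},
    {"tx":0,"ty":0,"tz":0,"wx":0,"wy":0,"wz":0,"grip":0.25}
  ]
}}

```text
time_s: 24.15
position: [594.1, 17.3, 125.3]
eef_rot: [[-1.0, 0.002, 0.001], [0.002, 1.0, 0.0], [-0.001, 0.0, -1.0]]
wrist_force: [0.1, 0.1, -0.2]
opening: 0.75
grip_force: 0.0
```

```bash
python3 s.py; python3 - <<'E'
from h import *
p,d=r.capture('scene');cv2.imwrite('pics/c7.png',cv2.resize(p[140:260,250:410,::-1],(800,600),interpolation=2))
P=xyz('scene',d);v,u=np.mgrid[:400,:640];n=np.hypot(u-329,v-212)<40
for lo,hi in((62,70),(80,90),(105,118)):
    q=P[n&(P[...,2]>lo)&(P[...,2]<hi)&(np.hypot(P[...,0]-595,P[...,1]-17)<50)];print(lo,len(q),q.min(0).round(0),q.max(0).round(0),np.median(q,0).round(1))
E
```

```text
24.15 [594.1  17.3 125.3] [[-1.0, 0.002, 0.001], [0.002, 1.0, 0.0], [-0.001, 0.0, -1.0]] [ 0.1  0.1 -0.2] 0.011787471892545746 0.7501487043659614 0.0
62 218 [556. -24.  62.] [639.  54.  70.] [612.8  27.2  67.8]
80 70 [577.  -5.  80.] [618.  34.  90.] [602.6  20.1  86.2]
105 28 [588.   8. 106.] [605.  24. 117.] [598.7  17.8 114.4]
```

View pics/c7.png

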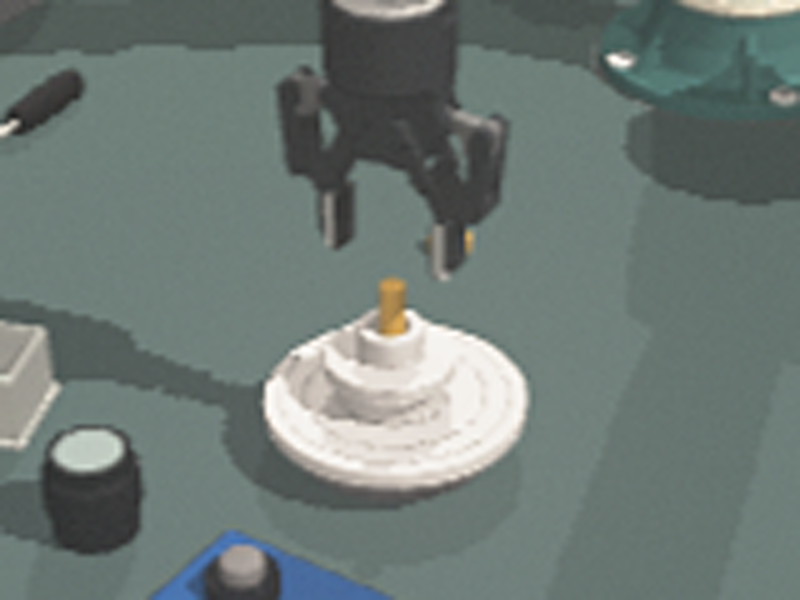

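The lid is seated level with its cover, knob top about 114 mm as expected (crop pixel (392,285)) and collar at (392,340). The knob is free. Descending to the collar.

Call:
{"name": "send_rows", "arguments": {
  "motion": [
    {"tx":0,"ty":0,"tz":5,"wx":0,"wy":0,"wz":0,"grip":0.25},
    {"tx":0,"ty":0,"tz":11,"wx":0,"wy":0,"wz":0,"grip":0.25},
    {"tx":0,"ty":0,"tz":14,"wx":0,"wy":0,"wz":0,"grip":0.25},
    {"tx":0,"ty":0,"tz":12,"wx":0,"wy":0,"wz":0,"grip":0.25},
    {"tx":0,"ty":0,"tz":7,"wx":0,"wy":0,"wz":0,"grip":0.25},
    {"tx":0,"ty":0,"tz":3,"wx":0,"wy":0,"wz":0,"grip":0.25},
    {"tx":0,"ty":0,"tz":1,"wx":0,"wy":0,"wz":0,"grip":0.25},
    {"tx":0,"ty":0,"tz":0,"wx":0,"wy":0,"wz":0,"grip":0.25},
    {"tx":0,"ty":0,"tz":0,"wx":0,"wy":0,"wz":0,"grip":0.25},
    {"tx":0,"ty":0,"tz":0,"wx":0,"wy":0,"wz":0,"grip":0.25}
  ],
  "squeeze": 30
}}

```text
time_s: 25.2
position: [594.3, 17.3, 72.3]
eef_rot: [[-1.0, 0.002, 0.001], [0.002, 1.0, 0.0], [-0.001, 0.0, -1.0]]
wrist_force: [-0.5, 0.1, 0.3]
opening: 0.748
grip_force: 0.0
```

```bash
python3 s.py
```

```text
25.2 [594.3  17.3  72.3] [[-1.0, 0.002, 0.001], [0.002, 1.0, 0.0], [-0.001, 0.0, -1.0]] [-0.5  0.1  0.3] 0.002771651309309844 0.7475572228110146 0.0
```

Close slowly so the collar is centred gently.

Call:
{"name": "send_rows", "arguments": {
  "motion": [
    {"tx":0,"ty":0,"tz":0,"wx":0,"wy":0,"wz":0,"grip":0.35},
    {"tx":0,"ty":0,"tz":0,"wx":0,"wy":0,"wz":0,"grip":0.42},
    {"tx":0,"ty":0,"tz":0,"wx":0,"wy":0,"wz":0,"grip":0.46},
    {"tx":0,"ty":0,"tz":0,"wx":0,"wy":0,"wz":0,"grip":0.5},
    {"tx":0,"ty":0,"tz":0,"wx":0,"wy":0,"wz":0,"grip":0.53},
    {"tx":0,"ty":0,"tz":0,"wx":0,"wy":0,"wz":0,"grip":0.56},
    {"tx":0,"ty":0,"tz":0,"wx":0,"wy":0,"wz":0,"grip":0.6},
    {"tx":0,"ty":0,"tz":0,"wx":0,"wy":0,"wz":0,"grip":0.7},
    {"tx":0,"ty":0,"tz":0,"wx":0,"wy":0,"wz":0,"grip":0.75},
    {"tx":0,"ty":0,"tz":0,"wx":0,"wy":0,"wz":0,"grip":0.75}
  ],
  "squeeze": 30
}}

```text
time_s: 26.2
position: [594.0, 17.0, 72.2]
eef_rot: [[-1.0, 0.002, 0.0], [0.002, 1.0, -0.0], [-0.0, -0.0, -1.0]]
wrist_force: [-1.3, -0.3, 5.5]
opening: 0.457
grip_force: 29.9
```

```bash
python3 s.py
```

```text
26.2 [594.   17.   72.2] [[-1.0, 0.002, 0.0], [0.002, 1.0, -0.0], [-0.0, -0.0, -1.0]] [-1.3 -0.3  5.5] 0.0014081152757095632 0.4565980714235823 29.87460949458182
```

Call:
{"name": "send_rows", "arguments": {
  "motion": [
    {"tx":0,"ty":0,"tz":-1.5,"wx":0,"wy":0,"wz":0,"grip":0.75},
    {"tx":0,"ty":0,"tz":-3,"wx":0,"wy":0,"wz":0,"grip":0.75},
    {"tx":0,"ty":0,"tz":-5,"wx":0,"wy":0,"wz":0,"grip":0.75},
    {"tx":0,"ty":0,"tz":-8,"wx":0,"wy":0,"wz":0,"grip":0.75},
    {"tx":0,"ty":0,"tz":-10,"wx":0,"wy":0,"wz":0,"grip":0.75},
    {"tx":0,"ty":0,"tz":-12,"wx":0,"wy":0,"wz":0,"grip":0.75},
    {"tx":0,"ty":0,"tz":-12,"wx":0,"wy":0,"wz":0,"grip":0.75},
    {"tx":0,"ty":0,"tz":-12,"wx":0,"wy":0,"wz":0,"grip":0.75},
    {"tx":0,"ty":0,"tz":-12,"wx":0,"wy":0,"wz":0,"grip":0.75},
    {"tx":0,"ty":0,"tz":-10,"wx":0,"wy":0,"wz":0,"grip":0.75},
    {"tx":0,"ty":0,"tz":-6,"wx":0,"wy":0,"wz":0,"grip":0.75},
    {"tx":0,"ty":0,"tz":-3,"wx":0,"wy":0,"wz":0,"grip":0.75}
  ]
}}

```text
time_s: 27.4
position: [594.2, 17.3, 167.1]
eef_rot: [[-1.0, 0.002, 0.001], [0.002, 1.0, 0.0], [-0.001, 0.0, -1.0]]
wrist_force: [-0.1, 0.6, -1.2]
opening: 0.45
grip_force: 30.3
```

Call:
{"name": "send_rows", "arguments": {
  "motion": [
    {"tx":0,"ty":0,"tz":0,"wx":0,"wy":0,"wz":0,"grip":0.75},
    {"tx":0,"ty":0,"tz":0,"wx":0,"wy":0,"wz":0,"grip":0.75},
    {"tx":0,"ty":0,"tz":0,"wx":0,"wy":0,"wz":0,"grip":0.75},
    {"tx":0,"ty":0,"tz":0,"wx":0,"wy":0,"wz":0,"grip":0.75}
  ]
}}

```text
time_s: 27.8
position: [593.6, 17.3, 165.8]
eef_rot: [[-1.0, 0.002, -0.001], [0.002, 1.0, -0.0], [0.001, -0.0, -1.0]]
wrist_force: [0.0, -0.1, -1.2]
opening: 0.455
grip_force: 30.3
```

```bash
python3 s.py; python3 - <<'E'
from h import *
p,d=r.capture('scene');cv2.imwrite('pics/c8.png',cv2.resize(p[140:260,250:410,::-1],(800,600),interpolation=2))
E
```

```text
27.8 [593.6  17.3 165.8] [[-1.0, 0.002, -0.001], [0.002, 1.0, -0.0], [0.001, -0.0, -1.0]] [ 0.  -0.1 -1.2] 0.0034705159553600523 0.45499888894613205 30.310965310782194
```

View pics/c8.png

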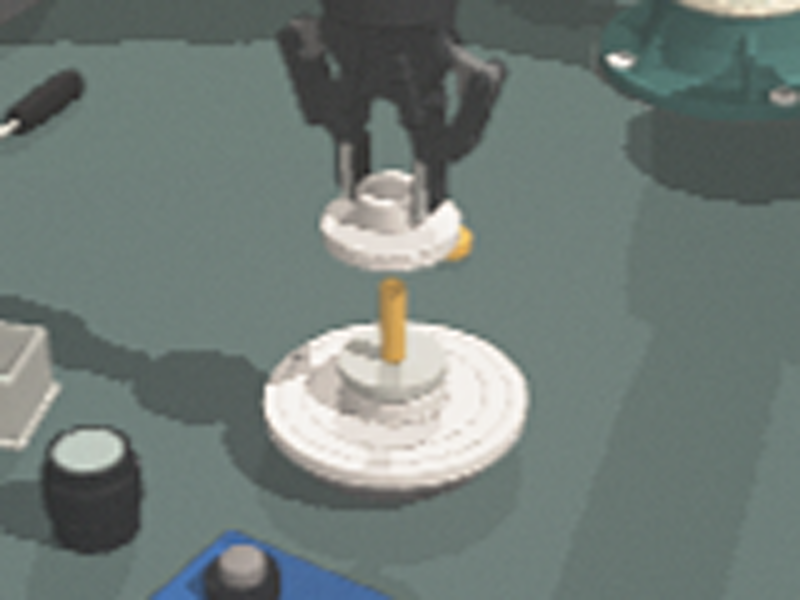

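The cover is held level (crop pixel (392,230)), clear above the knob top at (392,285). The press lid sits flat on the stack at (392,365). Handing in.

```bash
python3 -c "
from bench import r
print(r.finish_job())"
```

```text
the job is handed in; nothing more can be done
None
```

The job is handed in after about 28 s on the robot's clock: both plates lie centred on the turntable to within about 1 mm, the press lid sits closed on the small plate, and the gripper holds the dust cover level, clear above the knob; no verdict was returned.

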